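# Square up the swinging edge guide with a held set square

## Robot

A 7-joint arm with a two-finger parallel gripper is mounted at the origin on the work surface. World frame = base frame: x ahead of the robot, y to its left, z up, the work surface at z = 0. Lengths are in mm, angles in rad, forces in N, time in s.
With the tool pointing down it reaches from about 350 to 775 mm from the base axis. Payload 3.1 kg.
Tool frame: the origin (TCP) lies midway between the tips of the shut fingers; the grasp point (between the pads) lies ctrl.grip_point_offset behind it (ctrl.grip_point_offset is the distance from the TCP to the grasp point, in mm); z points along the fingers, y is the direction in which the jaws open and shut (so a half turn about z gives the same grasp; the last joint's range is limited). The gripper opens to 85 mm and grips with 20 to 120 N. Pads are 22 mm wide; open, the fingers measure 114 mm over their backs; the gripper's body (76 mm by 85 mm) begins 54 mm behind the grasp point. The pads swing forward as they close: fully open they stand 13 mm farther back than shut.
Start: joints at [1.158, 0.311, 0.014, 1.512, -0.004, 1.319, -0.027], TCP at [199.332, -512.625, 231.304] pointing down, gripper open.
Joint ranges: [-2.7, 2.7], [-0.3, 1.91], [-1.27, 1.3], [0.12, 2.57], [-1.44, 4.58], [0.2, 2.03], [-3.05, 3.05]. Speed limits (rad/s): [2.79, 2.79, 3.14, 3.14, 3.14, 3.14, 3.14].

## Interface

Orientations are given as a unit quaternion [x, y, z, w].
In Python, from rig import ctrl gives the robot as it stands.
- The arm moves only by the shell command python3 -m inch 'ROWS'. ROWS is JSON, a list that holds one entry, the list of rows, each a list of 7 numbers: the shift along the tool's x, y, z in cm, then the turn, a rotation vector about the tool's x, y, z in degrees, then the finger opening in cm, from 0 to 8.54. In form: [[[dx, dy, dz, wx, wy, wz, fingers], ...]]. A call has 1 to 20 rows; each row is the pose to reach, as a shift and turn from the pose commanded when the call began, along the tool's axes at that moment; what a row does not reach only later rows make up. A row lasts 1/10 s, in which the tool goes at most 50 mm and 8.59 degrees, less where a joint would pass 70% of its speed; a pose out of reach is approached as far as the arm can. A call with a gripper value outside its range is refused whole. The fingers move at their own pace and stop on an object; the grip force is fixed at half the most. Time passes only in rows, so rows that repeat a pose let the fingers close. It gives the time, the measured TCP pose, the force and the opening at its end, in the units of the state.
- ctrl.observe(): the state, without advancing time (a new reading comes with each control period).
- ctrl.get_image(name): name is "side" or "top" or "wrist"; returns (picture, depth): 400x640x3 uint8, red, green, blue; 400x640 float32, mm along the optical axis (not along the pixel's ray), 0 where there is no reading.
- ctrl.camera_model(name): a dict with "vfov" (degrees; the focal length in pixels is half the picture's height over the tangent of half this angle, whatever the lens; pixels are square), "cx", "cy" (the principal point, pixels), "rvec" (rotation vector, rad) and "tvec" (3), from world to camera coordinates, as OpenCV has them; the wrist camera has in their place "T_tool_cam" (4x4, takes a point from camera to tool coordinates, whose origin is the TCP and whose axes are the flange's). Camera axes: x right, y down, z forward; pixel columns grow to the right and rows downward; lengths in mm; the calibration is good to about 2 mm. A picture is of the moment at which its call begins: read the wrist's pose just before it. camera_model takes no time and is no camera call.
- ctrl.finish_job(): hands the job in, once; it reports no verdict.
Trained networks look in the newest picture that a camera, given by its name, has taken for a name from the list of things; names that differ only in an ending like _2 or _b are one class to them, and where a whole thing is asked for, a point or a joint stands for the part that bears it (a point fixed in the world has none). Each returns a list of dicts, best first, with "score" (0 to 1); they miss things now and then, are a little off and sometimes report something else, mostly with a low value. They report only what shows in the picture. A call takes as long as a camera call. They do not tell look-alikes from the thing itself.
- ctrl.look_for(camera, query): "at" ([x, y, z] in mm, in the coordinates of the camera as it stood for that picture, good to about 4 mm: the middle of the surface that is visible of it).
The state is a dict: "t": time; "joints": joint angles; "joint_velocities": joint speeds; "joint_efforts": joint torques, N m; "tcp_pos": TCP position; "orientation": TCP orientation; "wrist_force": force on the tool from outside, world axes, zero at the start; "moment": the same for the moment, N m; "width": opening from 0.0 (shut) to 1.0 (fully open).
Only numpy, scipy, OpenCV 4.12 (cv2) and the standard library are available. Lean on these libraries where they do the work, as an engineer would, in place of code of your own. Each camera call takes 0.05 s, during which the arm holds its last target. There are 200 camera calls.

## Task

The yellow swinging guide of the green trimming bed has drifted out of square. Pick up the steel set square by its orange grip, slide it into the corner and press it gently but firmly against both the steel rail and the guide at once, so that it pushes the guide out until both faces sit flush on the square with no gap, and hold it there for a moment; then lay the square back flat in the middle of its cork mat and let go, leaving the guide square. Move the guide only with the square, never with the gripper, do not ram the square into the faces, and leave the other things alone.

Things in the scene. Friction and masses are not known exactly. Their poses are not given: they have to be found in the camera images.
- bed: green steel bed plate, 210 x 210 mm, 12 mm thick, fixed. Origin: centre of its underside; x, y along its edges, z up. A bare steel rail (185 mm along bed x, 22 wide, 26 tall above the plate) lies along its -y edge, working face towards bed +y; the yellow guide stands along its -x edge. The corner opens towards bed +x, +y.
- corner (a point): on the bed's top surface at bed (-80, -80, 12) mm: the guide's pivot axis; axes as the bed's. The rail is clamped hard through slots: its working face is parallel to bed x but lies 0 to 8 mm from this point towards bed +y, different every time and not measured: find it by touch. It runs from 20 mm on the -x side of this point to 165 mm on the +x side.
- guide (a joint): angle of the yellow guide about the vertical axis at corner. 0 = square to the rail; positive = free end leans in over the bed (towards +x), at the start by 0.07 to 0.2 rad; range -0.2 to 0.3. Stiff: turns under about 0.5 N m (4 N at its end, more nearer the pivot) and stays where it is left, so it can be pushed too far.
- guide_end (a point): free end of the guide's working face, at its top edge, 165 mm from the pivot. The guide is a bar 22 mm wide and 26 mm tall above the plate; its working face passes through the pivot axis, runs from 15 to 165 mm from it, looks to bed +x, and at angle 0 is the plane x = 0 of corner.
- square: steel set square, 0.35 kg, lying flat. Origin on its underside below the grip's middle, z up. Legs 26 mm wide, 14 thick: one along x, outer face at y = -50 mm (goes on the rail), one along y, outer face at x = -50 mm (goes on the guide); each face runs from -40 to +90 mm, the corner between is relieved. Its x, y then point as the bed's. A brace closes the third side.
- square_grip (a point): point to grip, 42 mm above the square's underside, over its origin. The orange grip is an upright block 72 mm long along the square's diagonal (45 degrees between its +x and +y axes), 22 mm thick, top 60 mm above the underside; take it from above across the 22 mm.
- square_mid (a point): middle of the square's outline, on its underside, at (15, 15, 0) mm in the square's frame.
- mat: brown cork mat, 190 x 190 mm, 4 mm thick, fixed on the table. Origin: centre of its underside.
There are look-alikes about, which are no part of the job. Of the things like the square, leave any that is red; of the rest the larger one is meant.

How it is judged (in metres and radians):
On the way:
1. the held square is pressed flush against rail and guide together (at least 1 N on each), with the guide within 0.02 rad of square, for 0.4 s (contact force between square and rail above 1 N and contact force between square and guide above 1 N and angle between the x axis of square and the x axis of bed, either way round below 0.02 rad and x of square_mid in the frame of corner below 0.069 m and value of joint guide between -0.02 and 0.02 rad), for 0.4 s.
At the end, for the whole second after the job is handed in: The guide stands within 0.025 rad of square to the rail; the square lies flat (tilt under 0.06 rad) and still on the cork mat, its middle within 45 mm of the mat's centre, let go (value of joint guide between -0.025 and 0.025 rad and horizontal distance between square_mid and mat below 0.045 m and z of square in the frame of mat below 0.01 m and angle between square's own z axis and vertical below 0.06 rad and linear speed of square below 0.02 m/s and angular speed of square below 0.1 rad/s); the robot touches nothing.
It fails at once if the square is rammed: more than 40 N between it and the rail or the guide (contact force between square and rail above 40 N or contact force between square and guide above 40 N).
It fails at once if the gripper or arm pushes the guide (more than 2 N) (contact force between any of the fingers, the arm and guide above 2 N).
It fails at once if another thing on the table is moved by more than 20 mm (distance of any of cone_white, cone_grey, oiler, spanner, driver, bobbin, pin_tray from where it was at the start of the episode above 0.02 m).
It also fails if it takes over 72 s, if anything falls off the work surface, if the arm or the gripper's body presses on something with over 40 N, if the wrist force passes 120 N, or if a joint passes its speed limit or range.

## Working session

There is one attempt and no reset: what is moved stays moved. The work goes in short steps, Python scripts to look and compute and a shell command to move; the robot and the scene stay as the last step left them, time stands still between calls to the robot, and variables do not carry over. Pictures are saved under pics/ and viewed, about 8 in all and at most 12, crops included, and the job is handed in when it is done.

```bash
ls; mkdir -p pics; cat > h.py <<'E'
import numpy as np, cv2
from scipy.spatial.transform import Rotation as R
from rig import ctrl
def K(n):
    m=ctrl.camera_model(n); f=200/np.tan(np.radians(m["vfov"])/2); return f,m["cx"],m["cy"],m
def T_wc(n,st=None):
    m=ctrl.camera_model(n)
    if n=="wrist":
        st=st or ctrl.observe(); T=np.eye(4);T[:3,:3]=R.from_quat(st["orientation"]).as_matrix();T[:3,3]=st["tcp_pos"]
        return T@np.array(m["T_tool_cam"])
    T=np.eye(4);Rm=R.from_rotvec(m["rvec"]).as_matrix();T[:3,:3]=Rm.T;T[:3,3]=-Rm.T@np.array(m["tvec"]);return T
def cloud(n,dep,T):
    f,cx,cy,_=K(n); v,u=np.mgrid[:400,:640]
    P=np.stack([(u-cx)/f*dep,(v-cy)/f*dep,dep],-1)
    return P@T[:3,:3].T+T[:3,3]
def grab(n):
    T=T_wc(n); im,d=ctrl.get_image(n); return im,d,cloud(n,d,T),T
def look(n,q,T): 
    return [(round(r["score"],2),np.round(T[:3,:3]@np.array(r["at"])+T[:3,3],0).tolist()) for r in ctrl.look_for(n,q)][:4]
E
python3 - <<'E'
from h import *
print(ctrl.observe()); print(ctrl.grip_point_offset)
for n in ["top","side"]:
    print(n,ctrl.camera_model(n))
    im,d,P,T=grab(n); cv2.imwrite(f"pics/{n}0.png",im[...,::-1]); np.savez(f"pics/{n}0.npz",im=im,P=P)
    for q in ["bed","guide","square","square_grip","mat","guide_end"]: print(q,look(n,q,T))
print(ctrl.camera_model("wrist"))
E
```

```text
pics
{'t': 0.0, 'joints': array([ 1.15827609,  0.31175576,  0.01398794,  1.51308277, -0.00440812,
        1.31916498, -0.02722685]), 'joint_velocities': array([-0.00217141,  0.00066193, -0.00043567, -0.00071685, -0.00034706,
       -0.00010012, -0.0011638 ]), 'joint_efforts': array([ 1.90914748e-04, -3.79920816e+01,  1.46191204e-01, -2.30597359e+01,
        1.23285397e-02,  1.36739312e-02, -8.18070390e-06]), 'tcp_pos': array([ 199.05999792, -511.93017853,  230.19414753]), 'orientation': array([ 9.82855272e-01,  1.84374887e-01, -2.62752228e-04, -1.16063767e-03]), 'wrist_force': array([ 0.04221354, -0.09583912,  0.47865584]), 'moment': array([-0.02912002, -0.01749468,  0.02965492]), 'width': 1.003967915829124}
18.700000000000003
top {'vfov': 50.71105468775201, 'cx': 316.0926166711662, 'cy': 196.88966949890354, 'rvec': array([ 2.08961011, -2.13713511,  0.21200494]), 'tvec': array([-48.93345635, 393.2730688 , 874.7757768 ])}
bed [(0.86, [573.0, 188.0, 14.0])]
guide [(0.91, [497.0, 202.0, 33.0]), (0.2, [572.0, 186.0, 10.0])]
square [(0.94, [535.0, -183.0, 14.0]), (0.86, [334.0, -164.0, 11
[... 534 characters left out ...]
529.0, -177.0, 18.0]), (0.58, [209.0, -339.0, 15.0])]
square_grip [(0.89, [535.0, -174.0, 15.0]), (0.69, [332.0, -159.0, 15.0]), (0.63, [203.0, -339.0, 10.0]), (0.57, [564.0, 195.0, 9.0])]
mat [(0.74, [565.0, -152.0, 6.0])]
guide_end [(0.88, [499.0, 213.0, 38.0])]
{'vfov': 61.118591293021375, 'cx': 314.57923995806794, 'cy': 200.4449169632755, 'T_tool_cam': array([[ 4.88319720e-04, -9.56324669e-01, -2.92306157e-01,
         7.50337742e+01],
       [ 9.99999739e-01,  3.11541376e-04,  6.51320149e-04,
         6.76915463e-01],
       [-5.31808064e-04, -2.92306399e-01,  9.56324572e-01,
        -1.42812176e+02],
       [ 0.00000000e+00,  0.00000000e+00,  0.00000000e+00,
         1.00000000e+00]])}
```

```bash
python3 -c "
import cv2,numpy as np
a=cv2.imread('pics/top0.png');b=cv2.imread('pics/side0.png')
cv2.imwrite('pics/both.png',cv2.resize(np.vstack([a,b]),(480,600)) if 0 else a)"
```

```text
(no output)
```

View pics/top0.png

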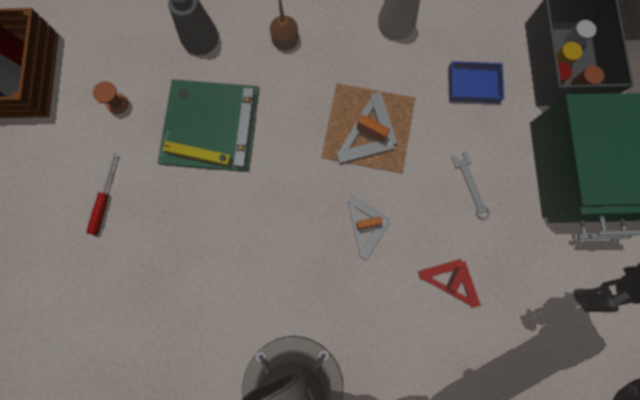

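View pics/side0.png

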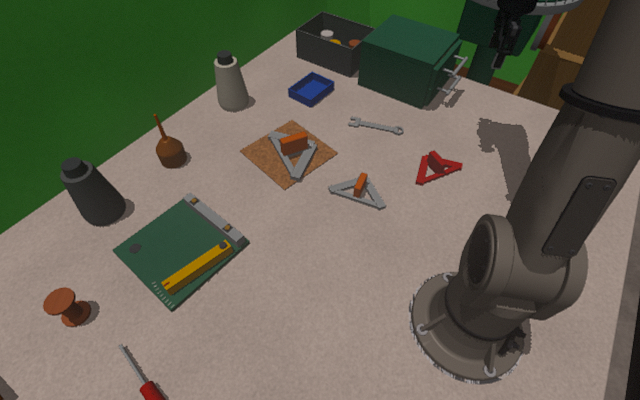

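Top picture: candidates like the square are the steel one on the mat at (370,130), a smaller steel one at (368,225), and a red one at (455,282). The one on the mat is larger and not red, so it fits. I'll confirm this in a crop. The rail is at (244,125) and the guide at (197,153), so bed +x is about world +x.

```bash
python3 - <<'E'
from h import *
z=np.load("pics/top0.npz");im,P=z["im"],z["P"]
c=im[75:300,320:490];cv2.imwrite("pics/crop.png",cv2.resize(c,None,fx=2.6,fy=2.6,interpolation=cv2.INTER_CUBIC)[...,::-1])
hsv=cv2.cvtColor(im,cv2.COLOR_RGB2HSV)
def st(name,m):
    q=P[m].reshape(-1,3); b=cv2.minAreaRect(q[:,:2].astype(np.float32)); print(name,len(q),"med",np.median(q,0).round(1),"zpct",np.percentile(q[:,2],[5,50,95]).round(1),"rect",[np.round(x,1) for x in b])
def box(u0,u1,v0,v1):
    m=np.zeros(im.shape[:2],bool);m[v0:v1,u0:u1]=1;return m
H,S,V=hsv[...,0],hsv[...,1],hsv[...,2]
st("bed",box(150,265,75,175)&(((H>50)&(H<95)&(S>60))))
st("guide",box(150,265,130,175)&((H>20)&(H<35)&(S>150)))
st("rail",box(225,262,80,170)&(S<60)&(P[...,2]>25))
st("mat",box(318,420,80,175)&(H>5)&(H<20)&(S>70)&(P[...,2]<12))
st("grip",box(350,395,110,145)&(H<14)&(S>150)&(P[...,2]>30))
st("steel",box(335,400,90,165)&(S<60))
st("toolbox",box(530,640,90,240)&(P[...,2]>60))
st("bins",box(530,640,0,92)&(P[...,2]>40))
st("conegrey",box(375,425,0,45)&(P[...,2]>40))
E
```

```text
bed 5021 med [590.  200.3  11.2] zpct [ 8.5 11.2 14.1] rect [array([436.8, 145.9]), array([554.4, 262.2]), np.float64(16.4)]
guide 623 med [500.3 211.6  37. ] zpct [26.5 37.  39.8] rect [array([392.3,  86.2]), array([461. ,  82.9]), np.float64(48.2)]
rail 800 med [556.7 101.2  37. ] zpct [29.9 37.  40. ] rect [array([420.4,  57.4]), array([474.7,  92.8]), np.float64(17.5)]
mat 3990 med [ 573.6 -172.5    3.3] zpct [0.6 3.3 6.1] rect [array([ 563.9, -183.5]), array([188.4, 189. ]), np.float64(77.3)]
grip 254 med [ 543.7 -185.9   62.9] zpct [58.5 62.9 65.9] rect [array([ 379.1, -140. ]), array([ 66.1, 373.6]), np.float64(74.5)]
steel 1684 med [ 525.  -189.7   16.7] zpct [ 1.4 16.7 20. ] rect [array([ 445.9, -136.4]), array([109.8, 488.7]), np.float64(59.1)]
toolbox 11710 med [ 444.6 -604.2  148.4] zpct [ 72.1 148.4 151.5] rect [array([ 423.4, -397.1]), array([340.6, 727.4]), np.float64(7.4)]
bins 5920 med [ 715.8 -673.7   67.7] zpct [44.1 67.7 99.1] rect [array([ 471.2, -452.6]), array([262.6, 911.4]), np.float64(49.8)]
conegrey 985 med [ 802.1 -255.4   80.9] zpct [ 43.7  80.9 123.2] rect [array([ 521. , -172.4]), array([ 87. , 665.1]), np.float64(73.6)]
```

View pics/crop.png

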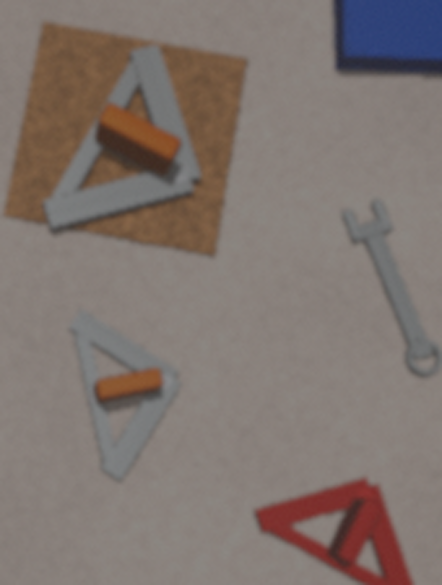

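The crop confirms it: the square on the mat has its corner at crop (195,180), and the smaller steel one and the red one are elsewhere. Next I move the wrist camera over it.

```bash
python3 -m inch '[[[4,-1.5,0,0,0,-3,8.5],[8,-3,0,0,0,-6,8.5],[12,-5,0,0,0,-10,8.5],[16,-6.5,0,0,0,-13,8.5],[20,-8,0,0,0,-16,8.5],[24,-10,0,0,0,-20,8.5],[28,-11.5,0,0,0,-23,8.5],[32,-13,0,0,0,-26,8.5],[36,-15,0,0,0,-30,8.5],[40,-16.5,0,0,0,-33,8.5],[44,-18,0,0,0,-36,8.5],[44,-18,0,0,0,-36,8.5],[44,-18,0,0,0,-36,8.5],[44,-18,0,0,0,-36,8.5]]]'
cat >> h.py <<'E'
def pix(n,X,T):
    f,cx,cy,_=K(n); p=(np.asarray(X)-T[:3,3])@T[:3,:3]; return np.stack([p[...,0]/p[...,2]*f+cx,p[...,1]/p[...,2]*f+cy],-1)
E
python3 - <<'E'
from h import *
st=ctrl.observe(); print(st["tcp_pos"],st["orientation"],st["wrist_force"])
im,d,P,T=grab("wrist"); np.savez("pics/w1.npz",im=im,P=P,T=T,d=d); cv2.imwrite("pics/w1.png",im[...,::-1])
for q in ["square","square_grip","mat"]: print(q,look("wrist",q,T))
E
```

```text
t: 2.1
tcp_pos: [543.4, -186.9, 231.1]
orientation: [0.878, 0.478, -0.001, 0.0]
wrist_force: [-1.0, 0.2, -0.1]
width: 0.996
[ 543.36346077 -186.94289835  231.1398851 ] [ 8.78319645e-01  4.78073194e-01 -7.28909542e-04  3.00890767e-04] [-0.98526671  0.19094314 -0.10774611]
square [(0.6, [552.0, -182.0, 19.0]), (0.6, [345.0, -162.0, 9.0])]
square_grip [(0.78, [549.0, -192.0, 22.0]), (0.66, [344.0, -160.0, 9.0])]
mat [(0.69, [583.0, -163.0, 2.0])]
```

View pics/w1.png

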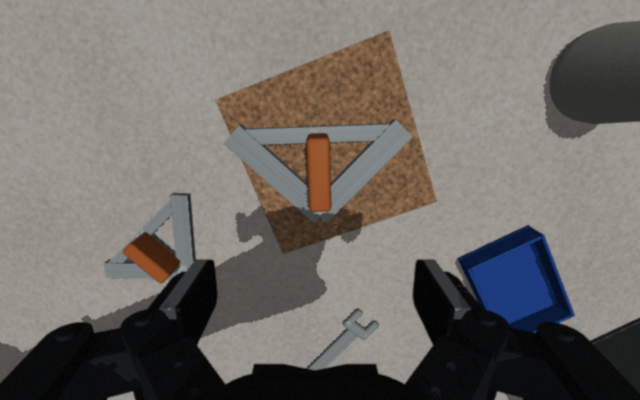

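The wrist picture shows the square on the mat, with its right-angle corner at (320,213), legs running to (235,135) and (402,130), and the grip at (318,172). Next I fit poses from it.

```bash
cat > fit.py <<'E'
from h import *
def grip(im,P,near=None):
    hsv=cv2.cvtColor(im,cv2.COLOR_RGB2HSV); m=(hsv[...,0]<12)&(hsv[...,1]>170)&(P[...,2]>52)&(P[...,2]<75+(0 if near is None else near[2]))
    if near is not None: m&=np.hypot(P[...,0]-near[0],P[...,1]-near[1])<60
    q=P[m]; zt=np.percentile(q[:,2],60); q=q[abs(q[:,2]-zt)<4]
    (c,s,a)=cv2.minAreaRect(q[:,:2].astype(np.float32)); p=cv2.PCA if 0 else np.linalg.svd(q[:,:2]-q[:,:2].mean(0),full_matrices=False)[2][0]
    return np.array(c),s,zt,np.degrees(np.arctan2(p[1],p[0]))%180
def square(P,c,yaw,zt,im,S=70):
    s=cv2.cvtColor(im,cv2.COLOR_RGB2HSV)[...,1]
    q=P[(s<S)&(abs(P[...,2]-zt)<6)&(np.hypot(P[...,0]-c[0],P[...,1]-c[1])<125)][:,:2]
    for it in range(3):
        r=np.array([[np.cos(yaw),-np.sin(yaw)],[np.sin(yaw),np.cos(yaw)]]); l=(q-c)@r
        E=[]
        for k in (0,1):
            a=l[:,k];b=l[:,1-k];bins=np.arange(0,80,4);pts=[(t+2,np.percentile(b[(a>=t)&(a<t+4)&(b<-20)],4)) for t in bins if ((a>=t)&(a<t+4)&(b<-20)).sum()>4]
            E.append(np.polyfit(*np.array(pts).T,1))
        (sx,ix),(sy,iy)=E; print("leg slopes deg",np.degrees([sx,-sy]).round(2),"face offsets",ix.round(1),iy.round(1),len(pts))
        yaw+=(sx-sy)/2; c=c+r@np.array([iy+50,ix+50])*0.9
    return c,yaw
E
python3 - <<'E'
from fit import *
z=np.load("pics/w1.npz");im,P=z["im"],z["P"]
g=grip(im,P,[545,-187,0]);print("grip",g)
t=np.load("pics/top0.npz");print("top grip",grip(t["im"],t["P"],[545,-187,0]))
print("square",square(P,g[0],np.radians(g[3]-45),18,im))
hsv=cv2.cvtColor(im,cv2.COLOR_RGB2HSV);m=((hsv[...,0]>4)&(hsv[...,0]<20)&(hsv[...,1]>90)&(P[...,2]<9)&(P[...,2]>1)&(P[...,2]!=0)&(np.hypot(P[...,0]-570,P[...,1]+175)<150))
print("mat",cv2.minAreaRect(P[m][:,:2].astype(np.float32)),P[m].mean(0))
st=ctrl.observe();M=R.from_quat(st["orientation"]).as_matrix();print(np.degrees(np.arctan2(M[1,0],M[0,0])))
E
```

```text
grip (array([ 549.27667236, -185.66282654]), (69.87348937988281, 20.55337142944336), np.float64(64.18160721540906), np.float64(60.978123727321005))
top grip (array([ 541.12420654, -191.30085754]), (51.51588439941406, 14.878637313842773), np.float64(63.15436233407909), np.float64(62.43354524643979))
leg slopes deg [-2.13 -1.64] face offsets -49.6 -49.2 20
leg slopes deg [-0.42 -0.01] face offsets -49.9 -50.0 20
leg slopes deg [-0.21  0.22] face offsets -50.0 -50.0 20
square (array([ 549.88830271, -185.02597589]), np.float64(0.2423428160913217))
mat ((567.181640625, -183.5100555419922), (188.5291290283203, 188.7025604248047), 77.3994140625) [ 579.9691101  -173.44966973    4.2708621 ]
57.087428802170955
```

```bash
python3 -m inch '[[[0.5,0.45,3,0,0,-1.8,8.5],[0.5,0.45,6,0,0,-1.8,8.5],[0.5,0.45,9,0,0,-1.8,8.5],[0.5,0.45,11,0,0,-1.8,8.5],[0.5,0.45,12,0,0,-1.8,8.5],[0.5,0.45,12,0,0,-1.8,8.5],[0.5,0.45,12,0,0,-1.8,8.5]]]'
python3 - <<'E'
from fit import *
st=ctrl.observe()
im,d,P,T=grab("wrist"); np.savez("pics/w2.npz",im=im,P=P,T=T)
g=grip(im,P,[549,-186,0]);print("grip",g)
try: print("square",square(P,g[0],0.242,18,im))
except Exception as e: print(e)
M=R.from_quat(st["orientation"]).as_matrix();print(np.degrees(np.arctan2(M[1,0],M[0,0])),st["tcp_pos"])
print("grip in tool", ((np.r_[g[0],g[2]]-st["tcp_pos"])@M).round(1))
E
```

```text
t: 3.0
tcp_pos: [551.4, -184.1, 112.4]
orientation: [0.87, 0.493, 0.001, 0.001]
wrist_force: [-0.3, -0.0, 0.6]
width: 0.996
grip (array([ 549.48516846, -186.18302917]), (70.62179565429688, 20.955631256103516), np.float64(64.14851537416814), np.float64(59.37542697273372))
leg slopes deg [0.48 0.15] face offsets -49.5 -49.4 20
leg slopes deg [ 0.12 -0.23] face offsets -49.9 -50.0 20
leg slopes deg [ 0.19 -0.12] face offsets -50.0 -50.0 20
square (array([ 549.94860527, -185.55037058]), np.float64(0.24716757104907436))
59.015402486826446 [ 551.37144046 -184.10306869  112.38379688]
grip in tool [-2.8 -0.6 48.2]
```

```bash
python3 -m inch '[[[-0.2,-0.05,2,0,0,0,8.5],[-0.2,-0.05,4,0,0,0,8.5],[-0.2,-0.05,6,0,0,0,8.5],[-0.2,-0.05,7.5,0,0,0,8.5],[-0.2,-0.05,8.2,0,0,0,8.5],[-0.2,-0.05,8.2,0,0,0,8.5],[-0.2,-0.05,8.2,0,0,0,5],[-0.2,-0.05,8.2,0,0,0,2],[-0.2,-0.05,8.2,0,0,0,1],[-0.2,-0.05,8.2,0,0,0,1],[-0.2,-0.05,8.2,0,0,0,1],[-0.2,-0.05,8.2,0,0,0,1],[-0.2,-0.05,8.2,0,0,0,1],[-0.2,-0.05,8.2,0,0,0,1]]]'
```

```text
t: 4.45
tcp_pos: [549.5, -185.1, 29.9]
orientation: [0.87, 0.493, 0.0, 0.0]
wrist_force: [-1.5, 1.1, 5.7]
width: 0.252
```

```bash
python3 -m inch '[[[0,0,-2,0,0,0,1],[0,0,-4,0,0,0,1],[0,0,-7,0,0,0,1],[0,0,-10,0,0,0,1],[0,0,-13,0,0,0,1],[0,0,-15,0,0,0,1],[0,0,-15,0,0,0,1],[0,0,-15,0,0,0,1]]]'
python3 - <<'E'
from h import *
t=np.load("pics/top0.npz");im,P=t["im"],t["P"]
st=ctrl.observe();M=R.from_quat(st["orientation"]).as_matrix();print(np.degrees(np.arctan2(M[1,0],M[0,0])),st["tcp_pos"],M.round(3))
E
```

```text
t: 5.25
tcp_pos: [548.2, -185.0, 177.6]
orientation: [0.87, 0.493, -0.001, -0.001]
wrist_force: [-0.7, 0.5, -4.2]
width: 0.245
59.04569209936864 [ 548.2095194  -184.95398733  177.56283835] [[ 0.514  0.858 -0.003]
 [ 0.858 -0.514  0.001]
 [-0.001 -0.003 -1.   ]]
```

Held: width is about 21 mm and the force shows its weight. Next I fit the bed from the top view, then look again with the wrist camera.

```bash
cat > bed.py <<'E'
from h import *
def bedfit(im,P,name):
    hsv=cv2.cvtColor(im,cv2.COLOR_RGB2HSV);H,S=hsv[...,0],hsv[...,1]; near=(np.hypot(P[...,0]-573,P[...,1]-190)<165)&(P[...,2]<48)
    def pr(n,m):
        mm=cv2.morphologyEx(m.astype(np.uint8),cv2.MORPH_OPEN,np.ones((3,3)))>0
        q=P[mm];c,s,a=cv2.minAreaRect(q[:,:2].astype(np.float32)); u=np.linalg.svd(q[:,:2]-q[:,:2].mean(0),full_matrices=False)[2][0]
        print(name,n,len(q),"c",np.round(c,1),"size",np.round(s,1),"a",round(a,1),"pca",round(np.degrees(np.arctan(u[1]/u[0])),2),"mean",q.mean(0).round(1));return q
    b=pr("plate",near&(((H>40)&(H<100)&(S>60)&(abs(P[...,2]-12)<5))))
    pr("plate+",near&(P[...,2]>7)&~((S<60)&(P[...,2]<30)))
    g=pr("guide",near&(H>18)&(H<38)&(S>120)&(abs(P[...,2]-38)<4))
    r=pr("rail",near&(S<70)&(abs(P[...,2]-38)<4)&(P[...,1]<160))
    return b,g,r
E
python3 - <<'E'
from bed import *
t=np.load("pics/top0.npz");bedfit(t["im"],t["P"],"top")
t=np.load("pics/side0.npz");bedfit(t["im"],t["P"],"side")
E
```

```text
top plate 4816 c [576.4 188. ] size [204.8 205.7] a 83.8 pca -20.25 mean [589.7 202.7  11.3]
top plate+ 6530 c [576.4 188. ] size [204.8 205.7] a 83.8 pca 4.82 mean [573.4 190.9  17.4]
top guide 536 c [501.  206.5] size [149.4  22.2] a 75.8 pca 75.14 mean [502.5 213.7  37.3]
top rail 691 c [561.  102.4] size [ 22.9 184.1] a 83.6 pca -6.25 mean [558.2 102.   37.2]
side plate 5260 c [579.5 200.6] size [182.5 210.3] a 83.7 pca -34.76 mean [592.7 205.   11.9]
side plate+ 7315 c [578.4 190.7] size [202.3 210.3] a 83.7 pca -0.93 mean [572.2 195.7  17.9]
side guide 672 c [501.  207.2] size [148.8  23.6] a 76.1 pca 75.13 mean [502.1 214.6  37.8]
side rail 601 c [561.5 102.6] size [ 22.8 185.8] a 83.3 pca -6.45 mean [553.3 103.9  38. ]
```

```bash
python3 -m inch '[[[2,2,-1,0,0,2,1],[4,5,-2,0,0,4,1],[6,8,-3,0,0,6,1],[8,11,-4,0,0,8,1],[10,12,-5,0,0,10,1],[12,12,-5,0,0,12,1],[15,10,-5,0,0,14,1],[18,9,-5,0,0,16,1],[21.5,8,-5,0,0,18,1],[24.5,6,-5,0,0,20,1],[24.5,6,-5,0,0,21,1],[24.5,6,-5,0,0,21,1],[24.5,6,-5,0,0,21,1]]]'
python3 - <<'E'
from bed import *
st=ctrl.observe();M=R.from_quat(st["orientation"]).as_matrix();print(np.degrees(np.arctan2(M[1,0],M[0,0])),st["tcp_pos"])
im,d,P,T=grab("wrist"); np.savez("pics/w3.npz",im=im,P=P,T=T);cv2.imwrite("pics/w3.png",im[...,::-1])
bedfit(im,P,"w")
E
```

```text
t: 6.55
tcp_pos: [725.9, -7.8, 226.7]
orientation: [0.946, 0.325, -0.002, 0.001]
wrist_force: [-0.3, -1.7, -3.7]
width: 0.247
37.987913993368984 [725.91797871  -7.78442924 226.67765071]
w plate 25973 c [581.9 187.9] size [208.8 209. ] a 83.8 pca 28.77 mean [608.5 200.7  12.1]
w plate+ 31710 c [581.9 187.9] size [208.8 209. ] a 83.8 pca 25.19 mean [591.2 193.8  15.9]
w guide 1846 c [499.5 186.9] size [108.2  24.3] a 75.9 pca 76.31 mean [502.  188.   37.8]
w rail 1618 c [564.3 102.8] size [ 22.1 185.3] a 83.8 pca -4.57 mean [528.5 106.9  38.2]
```

View pics/w3.png

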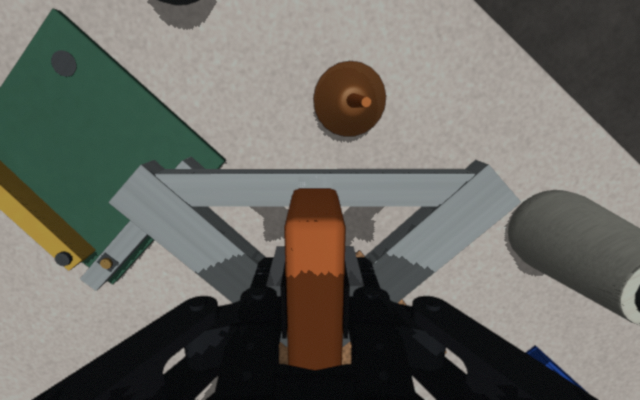

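The wrist view shows the held square level in the jaws. The bed is at upper left, with the guide at (30,215) and the rail end at (105,265). Three views give the bed yaw as -6.2° and the centre as about (579,188), with the guide leaning about 0.14 rad. I move over the corner's open side.

```bash
python3 -m inch '[[[0.1,-2,0,0,0,-0.7,1],[0.2,-5,0,0,0,-0.7,1],[0.4,-8.5,1,0,0,-0.7,1],[0.6,-12,2,0,0,-0.7,1],[0.8,-16,3,0,0,-0.7,1],[1,-20,4,0,0,-0.7,1],[1.2,-22.5,6,0,0,-0.7,1],[1.2,-23.8,9,0,0,-0.7,1],[1.2,-23.8,12,0,0,-0.7,1],[1.2,-23.8,14.5,0,0,-0.7,1],[1.2,-23.8,15.6,0,0,-0.7,1],[1.2,-23.8,15.6,0,0,-0.7,1],[1.2,-23.8,15.6,0,0,-0.7,1]]]'
python3 - <<'E'
from bed import *
st=ctrl.observe();M=R.from_quat(st["orientation"]).as_matrix();print(np.degrees(np.arctan2(M[1,0],M[0,0])),st["tcp_pos"],M[2].round(4),st["wrist_force"],st["moment"])
im,d,P,T=grab("wrist"); np.savez("pics/w4.npz",im=im,P=P,T=T);cv2.imwrite("pics/w4.png",im[...,::-1])
E
```

```text
t: 7.9
tcp_pos: [590.7, 188.5, 74.3]
orientation: [0.944, 0.331, 0.001, 0.0]
wrist_force: [0.1, 0.6, -3.4]
width: 0.247
38.66566567777423 [590.67210377 188.52164329  74.33088181] [ 1.9e-03  8.0e-04 -1.0e+00] [ 0.09059901  0.58397334 -3.39168653] [-0.02149346 -0.06300515 -0.01661986]
```

View pics/w4.png

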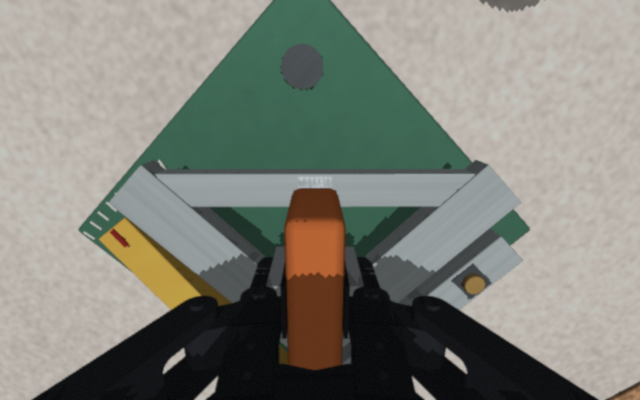

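The view shows the square's legs well clear of the guide (150,255) and the rail (480,270), inside the corner opening. I refine the bed yaw from this view and descend to about 2 mm above the plate.

```bash
python3 -m inch '[[[0,0,1,0,0,0,1],[0,0,2,0,0,0,1],[0,0,2.8,0,0,0,1],[0,0,3.4,0,0,0,1],[0,0,3.4,0,0,0,1],[0,0,3.4,0,0,0,1]]]'; python3 - <<'E'
from bed import *
z=np.load("pics/w4.npz");im,P=z["im"],z["P"]
b,g,r=bedfit(im,P,"w4")
hsv=cv2.cvtColor(im,cv2.COLOR_RGB2HSV);m=(hsv[...,0]>40)&(hsv[...,0]<100)&(hsv[...,1]>60)&(abs(P[...,2]-12)<5)
# back edges: u range left edge & right edge, topmost green per column
L=np.array([P[np.argmax(m[:,u]),u] for u in range(150,270)]);Rr=np.array([P[np.argmax(m[:,u]),u] for u in range(340,470)])
for n,q in(("+y edge",L),("+x edge",Rr)):
    vx,vy,x0,y0=cv2.fitLine(q[:,:2].astype(np.float32),cv2.DIST_HUBER,0,.01,.01).ravel();print(n,np.degrees(np.arctan2(vy,vx)),x0,y0)
st=ctrl.observe();print(st["tcp_pos"],st["wrist_force"],st["moment"])
E
```

```text
t: 8.55
tcp_pos: [589.4, 189.0, 39.0]
orientation: [0.943, 0.332, -0.0, -0.0]
wrist_force: [0.4, -0.5, -4.2]
width: 0.254
w4 plate 38014 c [581.2 188.9] size [208.  208.2] a 83.6 pca -53.3 mean [632.2 228.8  12.2]
w4 plate+ 46364 c [581.1 189. ] size [208.  208.4] a 83.6 pca -52.25 mean [620.1 220.1  16.6]
w4 guide 3554 c [514.4 249.4] size [63.6 23.6] a 75.5 pca 77.5 mean [516.2 250.4  38. ]
w4 rail 2785 c [593.2 100. ] size [ 23.9 126.1] a 83.9 pca -10.4 mean [629.9  98.8  38. ]
+y edge -6.1740966 617.3634 288.96756
+x edge 83.67511 685.77563 191.36119
[589.3523924  189.04944084  39.00523909] [ 0.41826989 -0.5156154  -4.22836988] [ 0.01133514 -0.01415511  0.00374139]
```

```bash
python3 -m inch '[[[-0.3,0.3,0,0,0,0,1],[-0.6,0.6,0,0,0,0,1],[-0.9,0.9,0,0,0,0,1],[-1.2,1.2,0,0,0,0,1],[-1.4,1.4,0,0,0,0,1],[-1.4,1.4,0,0,0,0,1],[-1.4,1.4,0,0,0,0,1]]]'
python3 -m inch '[[[-0.07,0.07,0,0,0,0,1],[-0.14,0.14,0,0,0,0,1],[-0.21,0.21,0,0,0,0,1],[-0.28,0.28,0,0,0,0,1],[-0.28,0.28,0,0,0,0,1]]]'
```

```text
t: 9.25
tcp_pos: [587.3, 169.4, 39.3]
orientation: [0.943, 0.332, 0.0, -0.0]
wrist_force: [-0.4, -0.1, -3.4]
width: 0.248
t: 9.75
tcp_pos: [586.9, 165.1, 39.2]
orientation: [0.943, 0.332, -0.0, 0.0]
wrist_force: [1.4, 0.3, -4.9]
width: 0.247
```

```bash
python3 -m inch '[[[-0.05,0.05,0,0,0,0,1],[-0.1,0.1,0,0,0,0,1],[-0.15,0.15,0,0,0,0,1],[-0.15,0.15,0,0,0,0,1]]]'
python3 -m inch '[[[-0.05,0.05,0,0,0,0,1],[-0.1,0.1,0,0,0,0,1],[-0.1,0.1,0,0,0,0,1]]]'
python3 -m inch '[[[-0.05,0.05,0,0,0,0,1],[-0.1,0.1,0,0,0,0,1],[-0.1,0.1,0,0,0,0,1]]]'
```

```text
t: 10.15
tcp_pos: [586.7, 163.7, 39.4]
orientation: [0.943, 0.332, 0.0, -0.0]
wrist_force: [0.7, 1.2, -4.7]
width: 0.246
t: 10.45
tcp_pos: [586.6, 163.6, 39.5]
orientation: [0.943, 0.332, 0.001, -0.001]
wrist_force: [0.8, 3.6, -5.0]
width: 0.245
t: 10.75
tcp_pos: [586.6, 163.5, 39.7]
orientation: [0.943, 0.332, 0.001, -0.002]
wrist_force: [1.4, 5.3, -4.2]
width: 0.25
```

Rail contact is found at about y=57 in the corner frame (5 N, soft). I slide toward the guide while keeping contact.

```bash
python3 -m inch '[[[-0.2,-0.2,0,0,0,0,1],[-0.4,-0.4,0,0,0,0,1],[-0.6,-0.6,0,0,0,0,1],[-0.8,-0.8,0,0,0,0,1],[-1,-1,0,0,0,0,1],[-1,-1,0,0,0,0,1]]]'
python3 -m inch '[[[-0.1,-0.1,0,0,0,0,1],[-0.2,-0.2,0,0,0,0,1],[-0.3,-0.3,0,0,0,0,1],[-0.4,-0.4,0,0,0,0,1],[-0.5,-0.5,0,0,0,0,1],[-0.5,-0.5,0,0,0,0,1]]]'
python3 -m inch '[[[-0.1,-0.1,0,0,0,0,1],[-0.2,-0.2,0,0,0,0,1],[-0.3,-0.3,0,0,0,0,1],[-0.3,-0.3,0,0,0,0,1]]]'
```

```text
t: 11.35
tcp_pos: [575.2, 164.8, 41.1]
orientation: [0.943, 0.332, 0.004, -0.001]
wrist_force: [2.9, 4.8, -3.2]
width: 0.25
t: 11.95
tcp_pos: [568.7, 165.5, 41.2]
orientation: [0.943, 0.332, 0.005, -0.001]
wrist_force: [5.0, 5.9, -3.3]
width: 0.251
t: 12.35
tcp_pos: [566.9, 165.7, 41.6]
orientation: [0.943, 0.332, 0.007, -0.0]
wrist_force: [7.9, 6.5, -6.1]
width: 0.253
```

```bash
cat > ax.py <<'E'
from h import *
def rep():
    st=ctrl.observe();M=R.from_quat(st["orientation"]).as_matrix()
    h=np.radians(-6.2);B=np.array([[np.cos(h),-np.sin(h),0],[np.sin(h),np.cos(h),0],[0,0,1]])
    s=np.sqrt(.5);Sq=np.stack([(M[:,0]+M[:,1])*s,(M[:,0]-M[:,1])*s,-M[:,2]],1)
    L=B.T@Sq; c=B.T@(st["tcp_pos"]-np.array([491.9,116.5,12]))
    print("t",round(st["t"],2),"pos in corner",c.round(1),"yaw",round(np.arctan2(L[1,0],L[0,0])*1e3),"mrad; x-axis dz",round(L[2,0]*1e3),"y-axis dz",round(L[2,1]*1e3),"F",(B.T@st["wrist_force"]).round(1),"M",(B.T@st["moment"]).round(2))
rep()
E
python3 ax.py
```

```text
t 12.35 pos in corner [69.3 57.  29.6] yaw -1 mrad; x-axis dz 12 y-axis dz 7 F [ 7.2  7.3 -6.1] M [ 1.46 -1.72 -0.12]
```

```bash
python3 -m inch '[[[-0.1,-0.1,0.1,0.1,-0.4,0,1],[-0.2,-0.2,0.2,0.2,-0.8,0,1],[-0.3,-0.3,0.2,0.3,-1.1,0,1],[-0.3,-0.3,0.2,0.3,-1.1,0,1]]]'; python3 ax.py
python3 -m inch '[[[-0.1,-0.1,0,0,0,0,1],[-0.2,-0.2,0,0,0,0,1],[-0.3,-0.3,0,0,0,0,1],[-0.3,-0.3,0,0,0,0,1]]]'; python3 ax.py
```

```text
t: 12.75
tcp_pos: [563.1, 166.2, 40.4]
orientation: [0.943, 0.332, -0.003, 0.0]
wrist_force: [7.3, 4.2, -2.2]
width: 0.247
t 12.75 pos in corner [65.4 57.1 28.4] yaw -1 mrad; x-axis dz -4 y-axis dz -3 F [ 6.8  5.  -2.2] M [ 1.45 -1.44 -0.14]
t: 13.15
tcp_pos: [558.4, 166.7, 40.2]
orientation: [0.943, 0.332, -0.003, 0.0]
wrist_force: [7.2, 5.0, -2.4]
width: 0.252
t 13.15 pos in corner [60.7 57.1 28.2] yaw -1 mrad; x-axis dz -5 y-axis dz -3 F [ 6.6  5.7 -2.4] M [ 1.48 -1.32 -0.06]
```

```bash
python3 -m inch '[[[-0.1,-0.1,0,0,0,0,1],[-0.2,-0.2,0,0,0,0,1],[-0.3,-0.3,0,0,0,0,1],[-0.4,-0.4,0,0,0,0,1],[-0.4,-0.4,0,0,0,0,1]]]'; python3 ax.py
python3 -m inch '[[[-0.07,-0.07,0,0,0,0,1],[-0.14,-0.14,0,0,0,0,1],[-0.21,-0.21,0,0,0,0,1],[-0.21,-0.21,0,0,0,0,1]]]'; python3 ax.py
```

```text
t: 13.65
tcp_pos: [552.6, 167.4, 40.1]
orientation: [0.943, 0.332, -0.003, 0.0]
wrist_force: [7.2, 6.0, -2.2]
width: 0.247
t 13.65 pos in corner [54.8 57.2 28.1] yaw -1 mrad; x-axis dz -5 y-axis dz -3 F [ 6.5  6.8 -2.2] M [ 1.52 -1.32 -0.2 ]
t: 14.05
tcp_pos: [549.7, 167.7, 40.1]
orientation: [0.943, 0.332, -0.003, 0.0]
wrist_force: [6.7, 5.0, -2.6]
width: 0.249
t 14.05 pos in corner [51.9 57.1 28.1] yaw -1 mrad; x-axis dz -5 y-axis dz -3 F [ 6.1  5.7 -2.6] M [ 1.5  -1.32 -0.19]
```

```bash
python3 -m inch '[[[-0.05,-0.05,0,0,0,0,1],[-0.1,-0.1,0,0,0,0,1],[-0.1,-0.1,0,0,0,0,1]]]'; python3 ax.py
python3 -m inch '[[[-0.05,-0.05,0,0,0,0,1],[-0.1,-0.1,0,0,0,0,1],[-0.1,-0.1,0,0,0,0,1]]]'; python3 ax.py
python3 -m inch '[[[-0.05,-0.05,0,0,0,0,1],[-0.1,-0.1,0,0,0,0,1],[-0.1,-0.1,0,0,0,0,1]]]'; python3 ax.py
```

```text
t: 14.35
tcp_pos: [548.8, 167.8, 40.1]
orientation: [0.943, 0.332, -0.003, 0.0]
wrist_force: [8.3, 5.9, -3.2]
width: 0.25
t 14.35 pos in corner [51.1 57.1 28.1] yaw -1 mrad; x-axis dz -4 y-axis dz -3 F [ 7.6  6.7 -3.2] M [ 1.54 -1.6  -0.15]
t: 14.65
tcp_pos: [548.8, 167.8, 40.3]
orientation: [0.943, 0.332, -0.001, 0.001]
wrist_force: [9.4, 5.7, -5.0]
width: 0.249
t 14.65 pos in corner [51.  57.1 28.3] yaw -1 mrad; x-axis dz -2 y-axis dz -2 F [ 8.8  6.6 -5. ] M [ 1.48 -2.1  -0.09]
t: 14.95
tcp_pos: [548.6, 167.8, 40.5]
orientation: [0.943, 0.332, -0.0, 0.001]
wrist_force: [10.9, 6.5, -6.8]
width: 0.246
t 14.95 pos in corner [50.8 57.1 28.5] yaw -1 mrad; x-axis dz 1 y-axis dz -2 F [10.1  7.6 -6.8] M [ 1.51 -2.61 -0.04]
```

Motion has stopped and the force is rising at x≈51, so it is flush. I press slightly more, hold, and check the guide angle with the cameras.

```bash
python3 -m inch '[[[-0.07,-0.03,0,0,0,0,1],[-0.14,-0.06,0,0,0,0,1],[-0.14,-0.06,0,0,0,0,1],[-0.14,-0.06,0,0,0,0,1],[-0.14,-0.06,0,0,0,0,1],[-0.14,-0.06,0,0,0,0,1],[-0.14,-0.06,0,0,0,0,1],[-0.14,-0.06,0,0,0,0,1],[-0.14,-0.06,0,0,0,0,1],[-0.14,-0.06,0,0,0,0,1],[-0.14,-0.06,0,0,0,0,1]]]'; python3 ax.py; python3 - <<'E'
from bed import *
for n in ("side","wrist"):
    im,d,P,T=grab(n); np.savez(f"pics/{n}p.npz",im=im,P=P);cv2.imwrite(f"pics/{n}p.png",im[...,::-1])
    try: bedfit(im,P,n)
    except Exception as e: print(e)
a=cv2.imread("pics/sidep.png")[150:330,80:300];cv2.imwrite("pics/sidec.png",cv2.resize(a,None,fx=3,fy=3,interpolation=cv2.INTER_CUBIC))
E
```

```text
t: 16.05
tcp_pos: [548.5, 167.7, 40.8]
orientation: [0.943, 0.332, 0.001, 0.001]
wrist_force: [12.7, 6.0, -8.6]
width: 0.251
t 16.05 pos in corner [50.7 57.  28.8] yaw -1 mrad; x-axis dz 3 y-axis dz -1 F [12.   7.3 -8.6] M [ 1.78 -3.05 -0.01]
side plate 2916 c [583.4 226.3] size [130.6 208.5] a 83.6 pca -28.51 mean [612.2 237.3  11.8]
side plate+ 4850 c [579.5 190.7] size [202.2 208.4] a 83.7 pca 22.62 mean [568.7 213.7  20.8]
side guide 661 c [488.6 207.5] size [149.9  23.4] a 83.6 pca 83.13 mean [488.6 215.1  37.8]
side rail 513 c [542.8 104.5] size [ 22.7 149.3] a 83.6 pca -7.3 mean [538.4 105.2  37.9]
wrist plate 77010 c [592.5 197.7] size [127.7 291.3] a 38.7 pca -51.03 mean [607.6 209.4  12.2]
wrist plate+ 97753 c [581.6 188.9] size [208.  207.9] a 83.8 pca -50.14 mean [596.4 202.1  17.4]
wrist guide 7817 c [527.2 171.7] size [ 91.2 226.7] a 33.2 pca 88.6 mean [497.5 241.7  37.9]
wrist rail 8005 c [583.6 101.3] size [ 24.  145.7] a 83.9 pca -7.48 mean [613.4 100.2  38.1]
```

View pics/wristp.png

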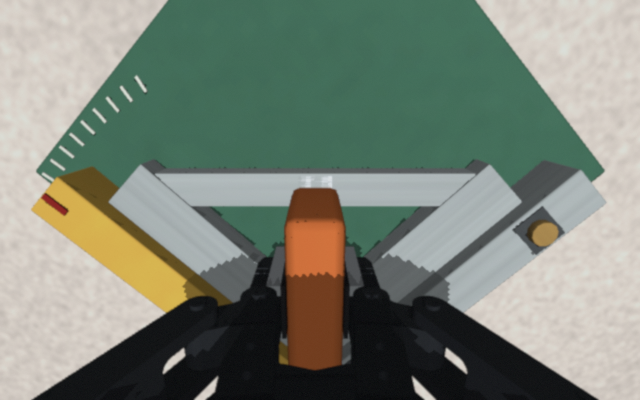

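The wrist view shows both faces against the legs, at (190,225) for the guide and (450,225) for the rail. The side view measures the guide at 83.6° against 83.7° for the bed, which is square. I check the square's own tilt and yaw while it holds.

```bash
python3 - <<'E'
from fit import *
z=np.load("pics/wristp.npz");im,P=z["im"],z["P"]
c=np.array([548.5,167.7]);s=cv2.cvtColor(im,cv2.COLOR_RGB2HSV)[...,1]
m=(s<70)&(abs(P[...,2]-28)<5)&(np.hypot(P[...,0]-c[0],P[...,1]-c[1])<110)
q=P[m];q=q[abs(q[:,2]-np.median(q[:,2]))<3];A=np.c_[q[:,:2]-c,np.ones(len(q))];k=np.linalg.lstsq(A,q[:,2],rcond=None)[0];print(len(q),"plane slope mrad",k[:2]*1e3,"z",k[2])
c2,y=square(P,c,np.radians(-6.2),k[2],im);print(c2,np.degrees(y))
E
python3 ax.py
```

```text
25509 plane slope mrad [-4.45183657 -9.73011644] z 29.03718560309699
leg slopes deg [-0.24 -0.28] face offsets -51.5 -49.2 18
leg slopes deg [ 0.03 -0.  ] face offsets -50.2 -49.9 18
leg slopes deg [ 0.01 -0.1 ] face offsets -50.0 -50.1 18
[549.12934607 166.09591781] -6.4870889606082764
t 16.15 pos in corner [50.7 57.  28.8] yaw -1 mrad; x-axis dz 3 y-axis dz -1 F [12.5  6.3 -8. ] M [ 1.81 -3.02  0.03]
```

Yaw is within 5 mrad and tilt is under 10 mrad, with about 12 N on the guide and 7 N on the rail, held for over 1 s. I back out along the diagonal and lift.

```bash
python3 -m inch '[[[0.3,0,0,0,0,0,1],[0.6,0,0,0,0,0,1],[0.9,0,0,0,0,0,1],[1.2,0,0,-0.1,0.4,0,1],[1.6,0,0,-0.2,0.8,0,1],[2.1,0,0,-0.3,1.1,0,1],[2.6,0,0,-0.3,1.1,0,1],[3.1,0,-0.3,-0.3,1.1,0,1],[3.6,0,-1,-0.3,1.1,0,1],[4,0,-2,-0.3,1.1,0,1],[4,0,-5,-0.3,1.1,0,1],[4,0,-8,-0.3,1.1,0,1],[4,0,-12,-0.3,1.1,0,1],[4,0,-15,-0.3,1.1,0,1],[4,0,-15,-0.3,1.1,0,1],[4,0,-15,-0.3,1.1,0,1]]]'; python3 ax.py; python3 - <<'E'
from bed import *
for n in ("side","top","wrist"):
    im,d,P,T=grab(n); np.savez(f"pics/{n}q.npz",im=im,P=P);cv2.imwrite(f"pics/{n}q.png",im[...,::-1])
    try: bedfit(im,P,n)
    except Exception as e: print(e)
st=ctrl.observe();print(st["tcp_pos"],R.from_quat(st["orientation"]).as_matrix().round(4))
E
```

```text
t: 17.75
tcp_pos: [572.0, 191.9, 187.0]
orientation: [0.943, 0.332, 0.0, -0.0]
wrist_force: [0.1, -0.5, -5.3]
width: 0.251
t 17.75 pos in corner [ 71.5  83.6 175. ] yaw 0 mrad; x-axis dz 0 y-axis dz 0 F [ 0.1 -0.5 -5.3] M [-0.    0.12  0.02]
side plate 2995 c [582.7 213.4] size [156.3 205.2] a 83.7 pca -80.69 mean [591.5 231.1  11.8]
side plate+ 4971 c [578.7 190.9] size [201.8 208.2] a 83.7 pca 43.3 mean [557.1 210.3  20.1]
side guide 666 c [489.  207.7] size [149.5  23.8] a 83.7 pca 83.34 mean [488.7 215.6  37.8]
side rail 533 c [545.2 104.4] size [ 22.5 153.6] a 83.6 pca -6.83 mean [541.7 105.3  38. ]
top plate 1531 c [590.2 142.3] size [ 96.  175.5] a 76.5 pca -8.59 mean [591.6 155.   11.3]
top plate+ 2596 c [572.7 141.8] size [107.6 205.7] a 82.6 pca -0.74 mean [571.4 137.7  21.2]
top guide 85 c [482.3 150.1] size [35.  20.6] a 87.0 pca 76.44 mean [481.5 150.8  37.2]
top rail 675 c [561.2 102.5] size [ 22.8 184.9] a 83.8 pca -6.45 mean [556.5 102.   37.3]
wrist plate 27153 c [584.7 193.8] size [196.8 201.8] a 83.8 pca -53.03 mean [617.7 216.6  12.3]
wrist plate+ 29309 c [584.7 193.8] size [196.8 201.8] a 83.8 pca -41.53 mean [610.8 213.9  13.8]
wrist guide 956 c [497.1 213.4] size [72.6 13. ] a 83.8 pca 85.06 mean [497.6 212.9  38. ]
wrist rail 528 c [577.1 110.2] size [ 6.2 72. ] a 83.9 pca -6.4 mean [577.7 110.8  37.6]
[570.62008815 190.73692347 184.23976364] [[ 0.7797  0.6261 -0.005 ]
 [ 0.6261 -0.7797 -0.0018]
 [-0.005  -0.0017 -1.    ]]
```

The guide stays square: 83.7° against 83.7°. I carry the square back to the mat.

```bash
python3 -m inch '[[[-1,1.1,0,0,0,0,1],[-3,3.3,0,0,0,0,1],[-5.4,6,0,0,0,0,1],[-8,8.9,0,0,0,0,1],[-10.8,12,0,0,0,0,1],[-13.5,15,0,0,0,0,1],[-16.2,18.1,0,0,0,0,1],[-18.9,21.1,0,0,0,0,1],[-21.5,24,2,0,0,0,1],[-24,26.8,4,0,0,0,1],[-25.3,28.2,7,0,0,0,1],[-25.9,28.9,9,0,0,0,1],[-25.9,28.9,11,0,0,0,1],[-25.9,28.9,12,0,0,0,1],[-25.9,28.9,12,0,0,0,1],[-25.9,28.9,12,0,0,0,1],[-25.9,28.9,12,0,0,0,1]]]'; python3 - <<'E'
from bed import *
st=ctrl.observe();print(st["tcp_pos"],R.from_quat(st["orientation"]).as_matrix().round(4)[2],st["wrist_force"])
E
```

```text
t: 19.6
tcp_pos: [552.3, -196.1, 68.2]
orientation: [0.943, 0.332, 0.001, 0.001]
wrist_force: [-0.5, 0.4, -3.0]
width: 0.251
[ 552.31397304 -196.13569877   68.24958023] [ 0.0016  0.0023 -1.    ] [-0.48865128  0.38755842 -3.00564032]
```

```bash
python3 -m inch '[[[0,0,1,0,0,0,1],[0,0,2,0,0,0,1],[0,0,3,0,0,0,1],[0,0,3.5,0,0,0,1],[0,0,3.5,0,0,0,1],[0,0,3.5,0,0,0,1]]]'
python3 -m inch '[[[0,0,0.1,0,0,0,1],[0,0,0.2,0,0,0,1],[0,0,0.3,0,0,0,1],[0,0,0.3,0,0,0,1]]]'
```

```text
t: 20.2
tcp_pos: [551.2, -196.1, 31.6]
orientation: [0.943, 0.332, 0.0, 0.0]
wrist_force: [-0.6, 1.1, -4.1]
width: 0.243
t: 20.6
tcp_pos: [551.4, -196.3, 29.9]
orientation: [0.943, 0.332, 0.0, 0.0]
wrist_force: [-1.9, 0.6, 4.9]
width: 0.25
```

```bash
python3 -m inch '[[[0,0,0,0,0,0,3],[0,0,0,0,0,0,6],[0,0,0,0,0,0,6],[0,0,0,0,0,0,6],[0,0,0,0,0,0,6],[0,0,-1,0,0,0,6],[0,0,-3,0,0,0,6],[0,0,-6,0,0,0,6],[0,0,-10,0,0,0,6],[0,0,-14,0,0,0,6],[0,0,-18,0,0,0,6],[0,0,-20,0,0,0,6],[0,0,-20,0,0,0,6],[0,0,-20,0,0,0,6]]]'; python3 - <<'E'
from fit import *; from bed import bedfit
st=ctrl.observe();im,d,P,T=grab("wrist");cv2.imwrite("pics/wf.png",im[...,::-1])
g=grip(im,P,[551,-196,0]);print(st["tcp_pos"],"grip",g)
c,y=square(P,g[0],np.radians(-6.2),18,im);r=np.array([[np.cos(y),-np.sin(y)],[np.sin(y),np.cos(y)]]);mid=c+r@[15,15];print(c,np.degrees(y),"mid",mid,"dist",np.hypot(*(mid-[567.2,-183.5])))
q=P[(cv2.cvtColor(im,cv2.COLOR_RGB2HSV)[...,1]<70)&(abs(P[...,2]-18)<4)&(np.hypot(P[...,0]-c[0],P[...,1]-c[1])<110)];k=np.linalg.lstsq(np.c_[q[:,:2]-c,np.ones(len(q))],q[:,2],rcond=None)[0];print("plane",k)
for n in("top","side"):
    im,d,P,T=grab(n);cv2.imwrite(f"pics/{n}f.png",im[...,::-1]);bedfit(im,P,n)
E
```

```text
t: 22.0
tcp_pos: [551.1, -196.1, 229.2]
orientation: [0.943, 0.332, 0.0, 0.0]
wrist_force: [-0.1, -0.5, -1.4]
width: 0.695
[ 551.10980823 -196.11174499  229.24768158] grip (array([ 551.80157471, -196.92340088]), (69.2379379272461, 20.15163803100586), np.float64(64.18103921252805), np.float64(39.992987225665246))
leg slopes deg [ 0.19 -0.07] face offsets -49.8 -49.7 20
leg slopes deg [ 0.02 -0.05] face offsets -49.9 -49.9 20
leg slopes deg [ 0.04 -0.06] face offsets -50.0 -50.0 20
[ 552.17739404 -196.66614096] -6.172838144498731 mid [ 568.7033456  -183.36603098] dist 1.5093030432708603
plane [-7.24134670e-03 -6.63941964e-03  1.80035221e+01]
top plate 4781 c [593.  186.5] size [204.2 174. ] a 83.3 pca -6.09 mean [592.6 201.6  11.2]
top plate+ 6516 c [577.3 188.3] size [204.2 205.5] a 83.4 pca 9.13 mean [573.4 190.4  17.4]
top guide 529 c [489.  207.5] size [149.6  22.4] a 83.7 pca 83.6 mean [489.3 213.5  37.4]
top rail 653 c [560.9 102.2] size [ 22.5 183.1] a 83.6 pca -6.18 mean [559.1 101.7  37.5]
side plate 5274 c [580.8 200.3] size [182.6 209.5] a 83.7 pca -77.6 mean [596.1 204.2  11.8]
side plate+ 7321 c [579.6 190.8] size [202.  209.5] a 83.9 pca 1.54 mean [572.5 195.4  17.9]
side guide 656 c [488.8 207.4] size [150.2  23.5] a 84.0 pca 83.46 mean [488.6 215.5  37.8]
side rail 622 c [561.3 102.8] size [ 23.  184.1] a 83.9 pca -6.41 mean [555.8 104.   37.9]
```

View pics/sidef.png

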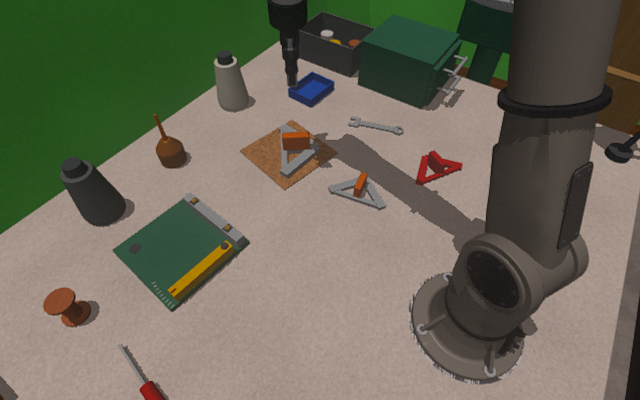

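The side view shows the square flat on the mat at (292,148), the guide square to the rail at (205,268), the other things where they were, and the gripper clear. I hand it in.

```bash
python3 -c "
from rig import ctrl
print(ctrl.finish_job())"
```

```text
the job is handed in; nothing more can be done
None
```

I pressed the steel square (the larger one that is not red) flush into the corner, which brought the guide square. I then laid it back on its cork mat and handed the job in at about 22 s. The hand-in reports no verdict, so these are my own last checks:

- **Pressing:** I found the rail by touch, about 7 mm from the corner point, then slid the square along it until the guide stopped moving. I held it there for over 1 s, with about 12 N towards the guide and 7 N towards the rail at the wrist. The square's yaw was within about 5 mrad of the bed's and its tilt was at most about 10 mrad.
- **Guide:** After release, the top and side views put it at 83.5–84.0°, against 83.6–83.9° for the bed and rail. That is within about 0.01 rad of square.
- **Square:** It lies flat on the mat, with its middle about 1.5 mm from the mat's centre and a measured tilt of about 0.01 rad. The gripper is open and about 200 mm above where it let go.
- **Other things:** In the last side picture nothing else looks moved. I judged this by eye and did not measure it.

**Disagreement:** The cameras put the rail about 4 mm from the corner point and touch put it at about 7 mm. The views also differed by 2–4 mm on where the bed's centre is. I went by touch.

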